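# Slide a carving home under the hold-down bars

## Robot

A 7-joint arm with a two-finger parallel gripper is mounted at the origin on the work surface. World frame = base frame: x ahead of the robot, y to its left, z up, the work surface at z = 0. Lengths are in m, angles in rad, forces in N, time in s.
With the tool pointing down it reaches from about 0.425 to 0.95 m from the base axis. Payload 4.7 kg.
Tool frame: the origin (TCP) lies on the centre line of the jaws, within the pads' length; the fingertips stand robot.nose_length ahead of it and the grasp point (between the pads) lies 8 mm behind it (robot.nose_length is the distance from the TCP to the fingertips, in m); z points along the fingers, x is the direction in which the jaws open and shut, and the axes are right-handed (so a half turn about z gives the same grasp; the last joint's range is limited). The gripper opens to 85 mm and grips with 20 to 120 N. Pads are 22 mm wide; open, the fingers measure 114 mm over their backs; the gripper's body (76 mm by 85 mm) begins 54 mm behind the grasp point. The pads swing forward as they close: fully open they stand 13 mm farther back than shut.
Start: joints at [1.248, 0.469, -0.049, 1.532, 0.024, 1.141, -0.082], TCP at [0.196, -0.646, 0.242] pointing down, gripper open.
Joint ranges: [-2.59, 2.59], [-0.33, 1.99], [-1.39, 1.29], [0.1, 2.45], [-1.04, 4.18], [0.21, 1.99], [-2.66, 2.66]. Speed limits (rad/s): [2.57, 2.57, 3.14, 3.14, 3.14, 3.14, 3.14].

## Interface

Orientations are given as [roll, pitch, yaw] about the fixed x, y, z axes, in that order (R = Rz(yaw) Ry(pitch) Rx(roll)).
In Python, from plant import robot gives the robot as it stands. Calls block until the motion is done:
- robot.goto(position, orientation): joint-space move of the TCP to a pose.
- robot.move_straight(position, vel=0.15, attitude=None, contact_N=None): straight line of the TCP; attitude=None keeps the orientation; vel is the mean speed in m/s. With contact_N (N) it stops when the force on the tool has changed by that much, and returns True; else False.
- robot.move_joints(angles): joint-space move.
- robot.grip(opening, strength=None): opening from 0.0 (shut) to 1.0 (fully open); strength is the grip in N (None keeps the last); returns when the fingers have stopped.
- robot.sleep(seconds).
- robot.inverse_kinematics(position, orientation): joint angles nearest the present ones, or None.
- robot.sense(): the state.
- robot.grab_frame(name): name is "scene" or "top" or "wrist"; returns a dict with "image" (400x640x3 uint8, red, green, blue), "range_z" (400x640 float32, m along the optical axis (not along the pixel's ray), 0 where there is no reading), "fx", "fy", "cx", "cy" (pixels), "R" (3x3) and "t" (3): a world point X has camera coordinates R X + t. Camera axes: x right, y down, z forward; pixel columns grow to the right and rows downward; lengths in m; the calibration is good to about 2 mm. A picture is of the moment at which its call begins.
A pose or a line that the arm cannot do raises robot.IKError and nothing moves.
- robot.close_job(): hands the job in, once; it reports no verdict.
The state is a dict: "t": time; "joint_pos": joint angles; "joint_velocities": joint speeds; "effort": joint torques, N m; "tcp_pos": TCP position; "tcp_rot": TCP orientation; "wrist_force": force on the tool from outside, world axes, zero at the start; "torque": the same for the moment, N m; "opening": opening from 0.0 (shut) to 1.0 (fully open).
Only numpy, scipy, OpenCV 4.12 (cv2) and the standard library are available. Lean on these libraries where they do the work, as an engineer would, in place of code of your own. Each camera call takes 0.05 s, during which the arm holds its last target. There are 200 camera calls.

## Task

First lay the gouge, which blocks the way into the hold-down jig, on the cork mat. Then lift the cat carving out of its tray, set it flat on the bench wholly in front of the jig's mouth, nose towards the jig, and let go; the bars leave no room for a hand, so push it from behind along the lane under both bars until its nose end rests against the stop. Push gently enough that the stop stays where it is set, and leave the jar and the turned figure alone.

Things in the scene. Friction and masses are not known exactly. Their poses are not given: they have to be found in the camera images.
- carving: pale wooden cat lying on a flat base, one piece, 0.2-0.45 kg. Base 160 (x) x 96 (y) x 18 high, too wide to grip. On its middle the cat's body, 90 long (x -55 to 35) x 42 wide, flat parallel sides, z 18 to 40: grip this from above. Head 38 wide (x 35 to 65), top 44, ears to 50. Origin: centre of the underside; x points to the nose, z up.
- carving_nose (a point): middle of the base's front end face (the cat's nose end), 80 mm ahead of the carving's origin, 10 mm above the underside.
- carving_rear (a point): middle of the base's rear end face (tail end), 80 mm behind the origin, 10 mm above the underside; push here.
- tray: fixed plywood tray on the right, 204 x 140 outside, rim 30 high, walls and floor 6 thick; the carving starts in it, nose along the tray's +x. Origin: centre of the underside.
- jig: fixed hold-down jig: a lane on the bare bench between wooden rails 30 high, 106 apart (x -12 to 188; flared lead-ins to x -57), crossed by flat steel bars at x 0 and 100, 22 wide, 150 long, underside 52, top 60 above the bench (bolts 64). Origin: on the bench, mid lane, under the front bar; x runs along the lane from the mouth in to the stop, z up.
- stop_face (a point): middle of the near face of the sliding stop, a pale wooden bar with a brass knob, 100 wide x 26 high x 24 thick across the jig's lane, 10 mm above the bench; it is set somewhere between 110 and 140 mm inside the front bar. It is only held by friction: a push of 30 N or more moves it. Its x is the jig's x.
- gouge: carving gouge lying across the lane before the jig's mouth: square wooden handle 110 long x 24 x 24, then a brass collar and thin steel blade reaching to x = +145 mm; 0.12 kg. Origin: middle of the handle's underside; x towards the blade tip. Balances about 30 mm ahead of the origin.
- mat: fixed cork mat for tools, 130 (x) x 230 (y) x 3 thick, on the far side of the bench. Origin: centre of the underside.
- jar: bystander: closed glass jar, 60 diameter, 85 high. Origin: centre of the underside.
- pawn: bystander: turned wooden figure, 60 diameter, 104 high. Origin: centre of the underside.
Mind the look-alikes: they are no part of the job. Several things look just like the gouge: the one meant starts farthest from the robot's base. Leave any purple look-alike of the carving alone.

How it is judged:
By the outcome, as a careful person would: the job done as asked, in the order asked, and still so for the second after the job is handed in, with the robot touching nothing.
It also fails if it takes over 72 s, if anything falls off the work surface, if the arm or the gripper's body presses on something with over 40 N, if the wrist force passes 120 N, or if a joint passes its speed limit or range.

## Working session

There is one attempt and no reset: what is moved stays moved. The work goes in short steps, each a Python script; the robot and the scene stay as the last script left them, time stands still between calls to the robot, and variables do not carry over. Pictures are saved under pics/ and viewed, about 8 in all and at most 12, crops included, and the job is handed in when it is done.

```bash
ls; mkdir -p pics; python3 - <<'E'
from plant import robot
import cv2,pickle
d={}
for n in("top","scene"):
    f=robot.grab_frame(n);d[n]=f
    cv2.imwrite(f"pics/{n}0.png",f["image"][:,:,::-1])
    print(n,f["fx"],f["R"],f["t"])
pickle.dump(d,open("f0.pkl","wb"))
print(robot.nose_length,robot.sense())
E
```

```text
pics
top 366.0114723833327 [[-2.14126326e-02 -9.99769193e-01 -1.74917864e-03]
 [-9.97244633e-01  2.14827908e-02 -7.10044492e-02]
 [ 7.10256381e-02  2.23966826e-04 -9.97474465e-01]] [-0.04324551  0.45410879  1.12794518]
scene 483.18715055025024 [[ 0.69804656  0.71591661  0.01394326]
 [ 0.59836804 -0.5725154  -0.56051923]
 [-0.39330229  0.39961172 -0.82802402]] [-0.2860495  -0.30709293  1.69412234]
0.011 {'t': 0.1, 'joint_pos': array([ 1.24810539,  0.46934288, -0.04860343,  1.53358275,  0.02410364,
        1.14103686, -0.08229683]), 'joint_velocities': array([-0.00050827, -0.00433503, -0.00135975, -0.00237582, -0.00034896,
       -0.00031587,  0.00038296]), 'effort': array([-2.06482359e-04, -5.11517859e+01, -4.68770473e-02, -2.38393146e+01,
        1.08489714e-02,  4.34573609e-03,  1.29192102e-05]), 'tcp_pos': array([ 0.19533425, -0.64557456,  0.24137496]), 'tcp_rot': array([ 3.14152884e+00,  1.78291838e-03, -1.27696400e+00]), 'wrist_force': array([ 0.26073761, -0.25975322, -0.0615946 ]), 'torque': array([ 0.02851355, -0.02560004,  0.02500263]), 'opening': 1.0004481952888236}
```

View pics/top0.png

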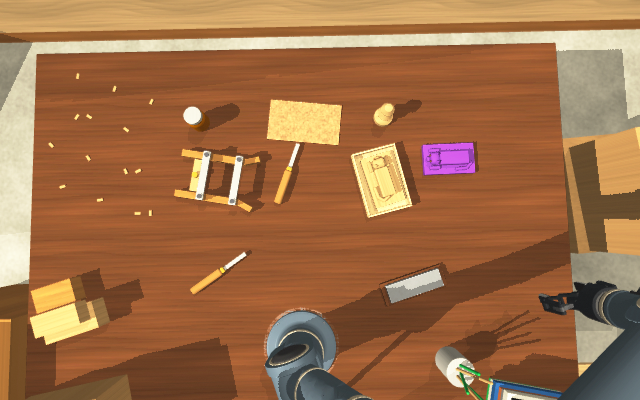

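View pics/scene0.png

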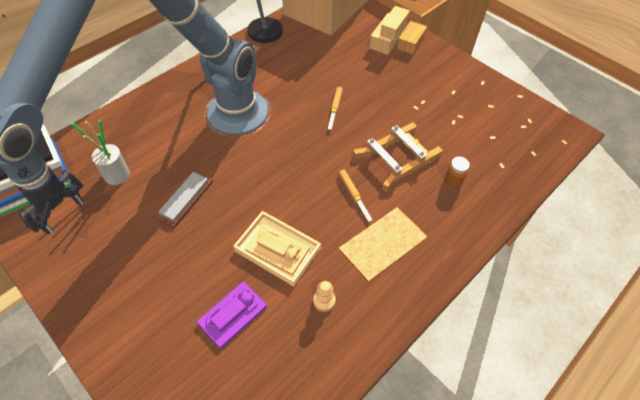

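The top view shows the jig around (215,178) with its mouth to the right, and the target gouge at (288,172). The tray and carving are at (382,180), the mat at (305,122), the jar at (193,118) and the pawn at (384,114). The look-alikes are the purple cat at (449,158) and the other gouge at (220,272). I'll enlarge this area.

```bash
python3 - <<'E'
import pickle,cv2
f=pickle.load(open("f0.pkl","rb"))["top"]
a=f["image"][:,:,::-1]
def crop(x,y,w,h,s,n):
    c=cv2.resize(a[y:y+h,x:x+w],None,fx=s,fy=s,interpolation=cv2.INTER_CUBIC)
    for i in range(0,w,10):
        cv2.line(c,(i*s,0),(i*s,6 if i%50 else 14),(0,255,0),1)
        if i%20==0: cv2.putText(c,str(x+i),(i*s,22),0,.35,(0,255,0),1)
    for i in range(0,h,10):
        cv2.line(c,(0,i*s),(8,i*s),(0,255,0),1); cv2.putText(c,str(y+i),(9,i*s+4),0,.35,(0,255,0),1)
    cv2.imwrite(n,c)
crop(165,90,150,125,5,"pics/c1.png")
crop(335,90,150,135,5,"pics/c2.png") if 0 else crop(340,135,80,90,6,"pics/c2.png")
E
```

```text
(no output)
```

View pics/c1.png

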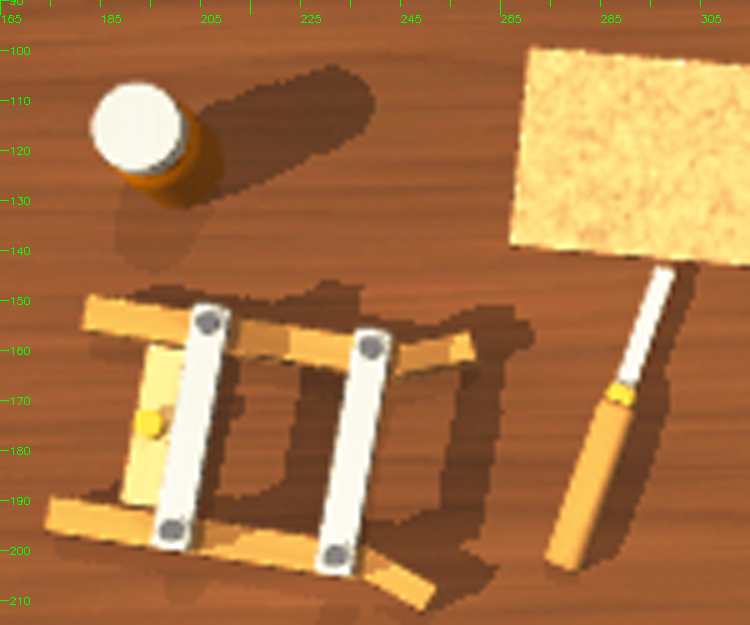

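View pics/c2.png

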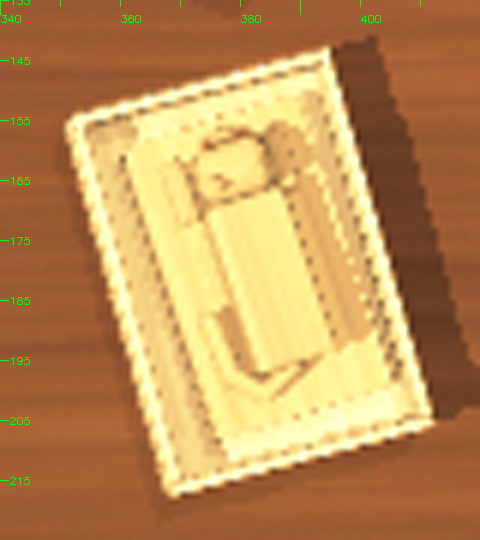

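c1 puts the jig's bolts at (239,159.4), (232,201), (206.4,154.4) and (199.2,196). The gouge handle runs from its end at (277.5,202.3) to the collar at (289,170). c2 puts the cat's body at about (374,171) to (396,193), with the nose up and the tray rim visible around it. Next I convert these pixels to world positions.

```bash
cat > h.py <<'E'
import numpy as np,cv2
def px(f,u,v,z):
    d=f["R"].T@np.array([(u-f["cx"])/f["fx"],(v-f["cy"])/f["fy"],1]); c=-f["R"].T@f["t"]
    return (c+d*(z-c[2])/d[2])[:2]
def cloud(f):
    Z=f["range_z"].astype(float); v,u=np.indices(Z.shape)
    P=np.stack([(u-f["cx"])/f["fx"]*Z,(v-f["cy"])/f["fy"]*Z,Z],-1)
    W=(P-f["t"])@f["R"]; W[Z==0]=np.nan
    return W
E
python3 - <<'E'
import pickle; from h import *
np.set_printoptions(precision=4,suppress=True)
D=pickle.load(open("f0.pkl","rb")); f=D["top"]
def g(n,pts,z): print(n,[px(f,*p,z).round(4).tolist() for p in pts])
g("bolts",[(239,159.4),(232,201),(206.4,154.4),(199.2,196)],.064)
g("gouge",[(277.5,202.3),(289,170),(297.5,144)],.024)
g("stop top near edge/knob",[(195,173.5)],.03)
g("mat",[(271,99.6),(267,138.8),(342,104),(340,145)],.003)
g("tray",[(352,155),(395,143.3),(412,205),(368,217)],.03)
g("body",[(374.2,171.3),(387.5,166.7),(395.8,193),(383,197)],.04)
g("jar",[(192,115.5)],.085); g("pawn",[(386,106)],.1)
def rect(W,lo,hi,x,y):
    m=(W[...,2]>lo)&(W[...,2]<hi)&(W[...,0]>x[0])&(W[...,0]<x[1])&(W[...,1]>y[0])&(W[...,1]<y[1])
    p=W[m][:,:2].astype(np.float32)
    if len(p)<5: return None
    return len(p),cv2.minAreaRect(p)
for n in D:
    W=cloud(D[n]); 
    m=np.abs(W[...,2])<.01;m&=(W[...,0]>.4)&(W[...,0]<.9)&(abs(W[...,1])<.4);print(n,"table z",np.median(W[m][:,2]),W[m][:,2].std())
    print(" body",rect(W,.034,.047,(.4,.75),(-.35,-.15)))
    print(" base",rect(W,.020,.027,(.4,.75),(-.35,-.15)))
    print(" gouge",rect(W,.018,.03,(.42,.66),(-.02,.13)))
    print(" bars",rect(W,.055,.07,(.4,.75),(.1,.45)))
E
```

```text
bolts [[0.5727, 0.1752], [0.4473, 0.197], [0.5901, 0.2736], [0.4644, 0.2952]]
gouge [[0.443, 0.065], [0.5432, 0.0277], [0.6249, -0.0003]]
stop top near edge/knob [[0.5377, 0.3192]]
mat [[0.7764, 0.0835], [0.6485, 0.0979], [0.7569, -0.145], [0.6234, -0.135]]
tray [[0.5851, -0.1697], [0.6191, -0.3048], [0.4253, -0.3501], [0.3913, -0.2134]]
body [[0.5311, -0.2354], [0.5445, -0.2768], [0.4627, -0.2993], [0.4513, -0.2597]]
jar [[0.7044, 0.3103]]
pawn [[0.7157, -0.2668]]
top table z -9.730058523788328e-05 0.0025560279378305318
 body (443, ((0.5047591328620911, -0.2585192322731018), (0.19975262880325317, 0.1364656686782837), 13.140721321105957))
 base (970, ((0.565680205821991, -0.24769851565361023), (0.3234747350215912, 0.15100489556789398), 9.671371459960938))
 gouge (285, ((0.5255029797554016, 0.04919978603720665), (0.16017460823059082, 0.13353215157985687), 14.588274955749512))
 bars (792, ((0.584061861038208, 0.2431388795375824), (0.3002776503562927, 0.15602652728557587), 5.691407680511475))
scene table z -0.0004576067007633559 0.0029152125161058615
 body (485, ((0.5621834993362427, -0.25346189737319946), (0.3071536719799042, 0.14051702618598938), 10.314854621887207))
 base (1146, ((0.5674182176589966, -0.2503320574760437), (0.3323369026184082, 0.15513966977596283), 9.040725708007812))
 gouge (236, ((0.5158637762069702, 0.06556151062250137), (0.1518525630235672, 0.12247762829065323), 3.086376667022705))
 bars (602, ((0.5863343477249146, 0.237040176987648), (0.3047133684158325, 0.14775501191616058), 2.3164174556732178))
```

```bash
cat >> h.py <<'E'
from plant import robot
from math import *
def D(deg): return [pi,0,radians(deg)]
def st(s=""):
    q=robot.sense(); print(s,round(q["t"],2),q["tcp_pos"].round(4),np.degrees(q["tcp_rot"]).round(1),"F",q["wrist_force"].round(1),"op",round(q["opening"],3),"j7",round(q["joint_pos"][6],2))
def snap(c,n):
    f=robot.grab_frame(c); cv2.imwrite("pics/"+n,f["image"][:,:,::-1]); return f
J0=np.array([.510,.1861]); JY=80.05
def jig(x,y=0):
    a=radians(JY); return J0+x*np.array([cos(a),sin(a)])+y*np.array([-sin(a),cos(a)])
E
python3 - <<'E'
from h import *
for y in(70,-110,): print(y,robot.inverse_kinematics([.521,.036,.2],D(y)))
for y in(-6,174,): print(y,robot.inverse_kinematics([.70,-.01,.1],D(y)))
for y in(-75,105,): print(y,robot.inverse_kinematics([.497,-.268,.036],D(y)))
for y in(-10,170,): print(y,robot.inverse_kinematics([*jig(-.165),.03],D(y)),robot.inverse_kinematics([*jig(-.04),.018],D(y)))
E
```

```text
70 [ 0.62626626  0.43624322 -0.9917727   1.90171865  0.42470559  1.03193843
  0.67407102]
-110 [ 0.36091993  0.32955253 -0.62403227  1.91422153  0.23140935  0.96928901
 -2.28954355]
-6 [ 0.35726867  0.72937287 -0.62877505  1.56587611  0.48252875  1.00596088
 -0.51767901]
174 [ 0.62299683  0.97945004 -1.18610711  1.54929842  0.93827116  1.26663727
  2.32930173]
-75 [ 0.57488352  0.56133277 -0.20286448  1.95659568  0.18037604  0.64077886
 -1.05166992]
105 [ 0.94077627  0.66591035 -0.70310655  1.9351337   0.61389003  0.76622953
  1.71561913]
-10 [ 0.30413593  0.53407119 -0.55011557  2.1332549   0.49182714  0.59865256
 -0.77274337] [ 0.18924086  0.6589462  -0.72522272  2.03552495  0.68077632  0.7013738
 -1.15064515]
170 [ 0.72888565  0.83732885 -1.18467984  2.11296386  1.0132546   0.94583217
  1.91729632] [ 0.46647606  0.92116911 -1.1865547   2.02221246  1.05962513  1.0092711
  1.69256521]
```

```bash
python3 - <<'E'
from h import *
robot.goto([.522,.0358,.22],D(70)); st()
import pickle; pickle.dump(snap("wrist","w1.png"),open("w1.pkl","wb"))
E
```

```text
2.77 [0.5223 0.0347 0.2198] [-180.     0.    69.9] F [ 0.3  0.8 -0.5] op 0.995 j7 0.7
```

View pics/w1.png

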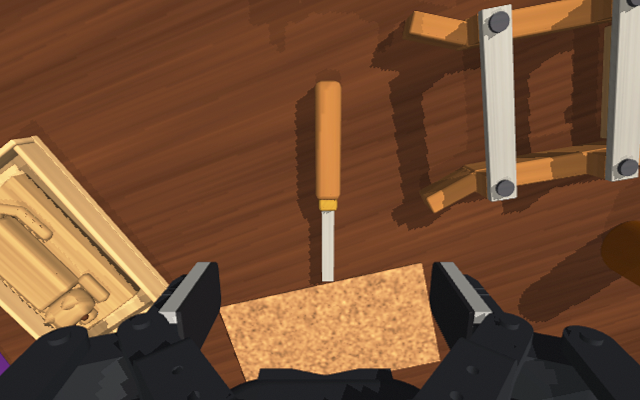

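The wrist view shows the handle from (328,81) to (328,200), aligned with the jaws. The front bolts are at (499,22) and (504,188), and one rear bolt is at (627,167).

```bash
python3 - <<'E'
from h import *
import pickle
f=pickle.load(open("w1.pkl","rb"))
for p,z in(((328,81),.024),((328,200),.024),((328,281),.012),((499,22),.064),((504,188),.064),((627,167),.064)): print(p,px(f,*p,z).round(4))
robot.move_straight([.522,.036,.06],.15); 
print(robot.move_straight([.522,.036,.014],.06,contact_N=6)); st("down")
robot.grip(0,40); st("grip")
robot.move_straight([.522,.036,.09],.15); st("lift")
E
```

```text
(328, 81) [0.4425 0.0658]
(328, 200) [0.544  0.0288]
(328, 281) [ 0.6315 -0.003 ]
(499, 22) [0.4488 0.1968]
(504, 188) [0.574  0.1736]
(627, 167) [0.5913 0.272 ]
False
down 4.96 [0.5222 0.0362 0.0142] [180.  -0.  70.] F [0.  0.  0.9] op 0.999 j7 0.43
grip 5.55 [0.5224 0.0362 0.0143] [180.  -0.  70.] F [-0.1  0.2  2.9] op 0.269 j7 0.43
lift 6.21 [0.5213 0.0354 0.0893] [-1.799e+02  1.000e-01  7.000e+01] F [ 0.3  0.2 -0.9] op 0.27 j7 0.54
```

```bash
sed -i 's/^J0=.*/J0=np.array([.5107,.1857]); JY=79.8/' h.py; python3 - <<'E'
from h import *
robot.goto([.7027,-.009,.09],D(-6)); 
robot.move_straight([.7027,-.009,.0175],.08,contact_N=5); st("placed")
robot.grip(1.0); st("open")
robot.move_straight([.7027,-.009,.14],.15)
robot.goto([.510,-.264,.22],D(-75)); st()
import pickle
f=snap("wrist","w2.png");pickle.dump(f,open("w2.pkl","wb"))
t=robot.grab_frame("top")["image"][80:230,240:440,::-1]
cv2.imwrite("pics/m.png",np.vstack([cv2.resize(f["image"][:,:,::-1],None,fx=.9,fy=.9),cv2.resize(t[10:90,:128],(576,230))[:230]]))
E
```

```text
placed 8.0 [ 0.7018 -0.0091  0.0174] [180.    0.2  -6. ] F [ 0.9 -0.2  4.4] op 0.272 j7 -0.46
open 8.62 [ 0.7003 -0.0094  0.0159] [179.9   0.3  -6. ] F [ 0.1 -0.  -0.7] op 1.005 j7 -0.46
 10.85 [ 0.511  -0.2624  0.2196] [-1.80e+02  1.00e-01 -7.48e+01] F [ 0.7 -0.5 -0.8] op 1.0 j7 -0.99
```

View pics/m.png

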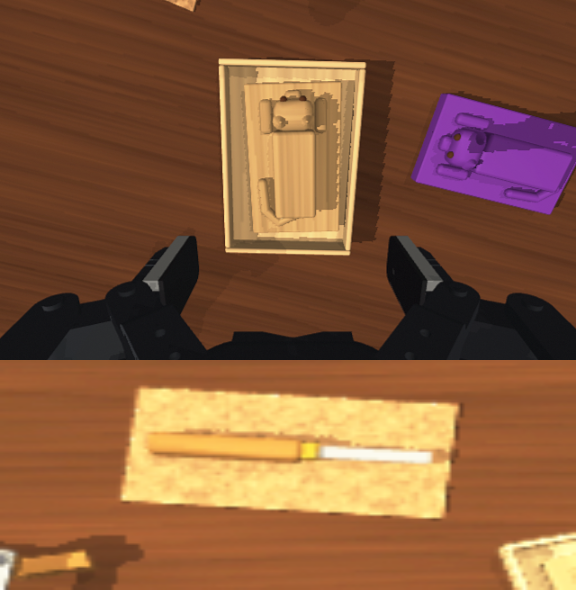

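The gouge lies wholly on the mat. In the wrist half of the picture (0.9 scale), the cat's body spans columns 275–315 and rows 133–217, nearly parallel to the jaws' plane.

```bash
python3 - <<'E'
from h import *
import pickle
f=pickle.load(open("w2.pkl","rb"))
for p,z in(((275,133),.046),((315,133),.046),((275,217),.046),((315,217),.046),((246,83),.024),((341,81),.024),((350,233),.024),((253,233),.024)): print(p,px(f,p[0]/.9,p[1]/.9,z).round(4))
c=f["image"][60:290,230:420,::-1]; cv2.imwrite("pics/c3.png",cv2.resize(c,None,fx=2.6,fy=2.6,interpolation=cv2.INTER_CUBIC))
E
```

```text
(275, 133) [ 0.5367 -0.2393]
(315, 133) [ 0.5466 -0.276 ]
(275, 217) [ 0.4533 -0.2605]
(315, 217) [ 0.4641 -0.3001]
(246, 83) [ 0.5734 -0.1994]
(341, 81) [ 0.5995 -0.2886]
(350, 233) [ 0.4475 -0.3472]
(253, 233) [ 0.4191 -0.2426]
```

View pics/c3.png

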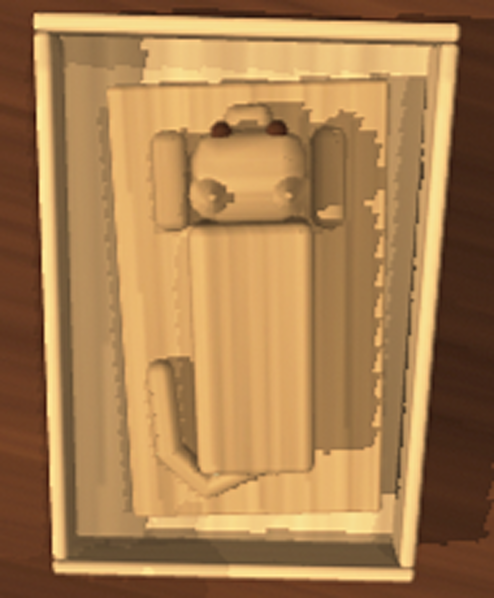

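c3 shows the body corners at crop pixels (188,226), (313,224), (198,471) and (312,471). The tail sits beside the rear half and the paws beside the head, so I'll grip at about body x = +12, which is clear of both.

```bash
python3 - <<'E'
from h import *
import pickle
f=pickle.load(open("w2.pkl","rb"))
q=lambda u,v,z: px(f,u/2.6+230,v/2.6+60,z)
B=np.array([q(*p,.046) for p in((188,226),(313,224),(312,471),(198,471))]); S=np.array([q(*p,.024) for p in((108,86),(387,80),(378,512),(133,515))])
for n,P in(("body",B),("base",S)):
    d=P[0]+P[1]-P[2]-P[3]; l=P[0]+P[3]-P[1]-P[2]
    print(n,P.mean(0).round(4),degrees(atan2(d[1],d[0])),degrees(atan2(l[1],l[0]))-90,np.hypot(*d)/2,np.hypot(*l)/2)
E
```

```text
body [ 0.5005 -0.2684] 16.26049196939239 15.61373831811261 0.08713071817011066 0.040850769314925546
base [ 0.5093 -0.2657] 16.273115963661756 16.121191852707696 0.1589391627595733 0.09458047294948668
```

```bash
python3 - <<'E'
from h import *
robot.grip(.7)
g=[.5216,-.2623]
robot.goto([*g,.12],D(-73.8)); robot.move_straight([*g,.075],.12)
print(robot.move_straight([*g,.036],.05,contact_N=6)); st("down")
robot.grip(0,70); st("grip")
robot.move_straight([*g,.12],.1); robot.sleep(.2); st("lift")
p=jig(-.148); robot.goto([*p,.12],D(-10.2)); robot.move_straight([*p,.045],.12)
print(robot.move_straight([*p,.029],.03,contact_N=5)); st("place")
snap("wrist","w3.png")
E
```

```text
False
down 13.28 [ 0.5218 -0.2624  0.0362] [-180.    -0.   -73.8] F [0.1 0.1 0.5] op 0.699 j7 -1.06
grip 13.57 [ 0.522  -0.2624  0.0368] [-179.9   -0.   -73.8] F [-0.8  0.2  5.2] op 0.476 j7 -1.06
lift 14.77 [ 0.5212 -0.2621  0.1193] [ 1.799e+02  1.000e-01 -7.380e+01] F [-0.7  0.5 -3.1] op 0.475 j7 -1.02
True
place 17.2 [0.4845 0.0399 0.0307] [180.   -0.  -10.2] F [-0.7 -0.1  4.9] op 0.476 j7 -0.76
```

View pics/w3.png

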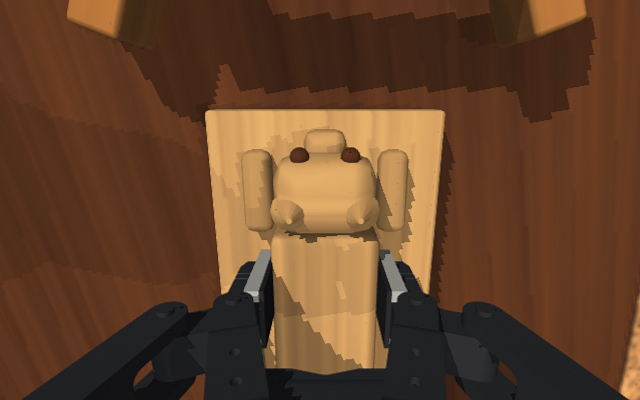

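The cat is aligned, with its nose edge (row 110) well before the lead-ins (row ~40) and roughly centred on them. I'll release it, then push from behind with shut fingers. The tool will be tilted 10° so the hand stays back from the bar.

```bash
python3 - <<'E'
from h import *
p=jig(-.148)
robot.grip(.75); robot.sleep(.2); st("open")
robot.move_straight([*p,.12],.15)
O=[-pi+radians(10),0,radians(-10.2)]
robot.grip(0,40)
s=jig(-.285); print(robot.inverse_kinematics([*jig(-.03),.021],O))
robot.goto([*s,.12],O); robot.move_straight([*s,.021],.12); st("behind")
t=snap("top","t4.png"); import pickle; pickle.dump(t,open("t4.pkl","wb"))
cv2.imwrite("pics/t4c.png",cv2.resize(t["image"][130:230,170:350,::-1],None,fx=4.4,fy=4.4,interpolation=cv2.INTER_CUBIC))
E
```

```text
open 17.81 [0.4835 0.0396 0.03  ] [ 1.80e+02  1.00e-01 -1.02e+01] F [-0.   0.4  0.8] op 0.749 j7 -0.76
[ 0.15957084  0.59650967 -0.57827404  2.07959813  0.34784185  0.48342184
 -0.80395035]
behind 20.77 [ 0.4609 -0.0945  0.0215] [-1.70e+02 -1.00e-01 -1.02e+01] F [-0.1  0.1  0.3] op -0.002 j7 -0.18
```

View pics/t4c.png

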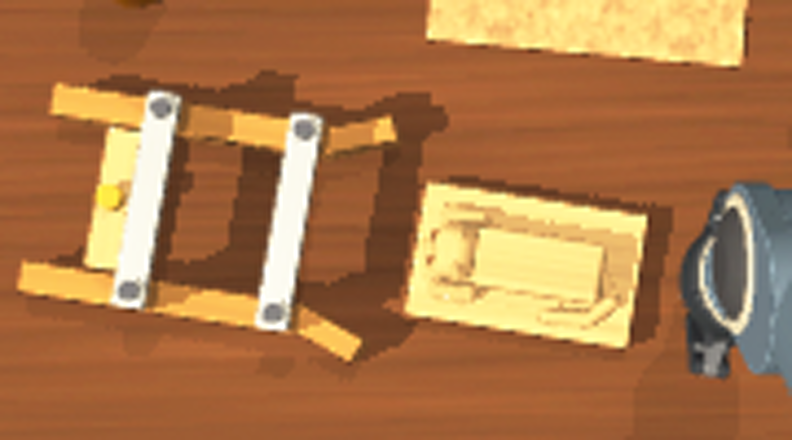

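The cat sits flat in front of the mouth with base corners at crop pixels (428,182), (648,214), (630,349) and (405,315). I'll check it in the jig frame, along with the stop's far edge from (108,127) to (84,265).

```bash
python3 - <<'E'
from h import *
import pickle
f=pickle.load(open("t4.pkl","rb"))
a=radians(JY); R=np.array([[cos(a),sin(a)],[-sin(a),cos(a)]])
for p,z in [((428,182),.018),((405,315),.018),((648,214),.018),((630,349),.018),((108,127),.026),((84,265),.026),((161,107),.064),((130,290),.064),((305,129),.064),((273,313),.064)]:
    print(p,(R@(px(f,p[0]/4.4+170,p[1]/4.4+130,z)-J0)).round(4))
E
```

```text
(428, 182) [-0.0825 -0.0459]
(405, 315) [-0.0821  0.0503]
(648, 214) [-0.2411 -0.0477]
(630, 349) [-0.2435  0.0493]
(108, 127) [ 0.1472 -0.0484]
(84, 265) [0.1463 0.0511]
(161, 107) [ 0.1001 -0.0629]
(130, 290) [0.0986 0.0645]
(305, 129) [-0.0003 -0.0633]
(273, 313) [-0.0003  0.0648]
```

```bash
python3 - <<'E'
from h import *
print(robot.move_straight([*jig(-.07,.001),.021],.05,contact_N=10)); st("a")
print(robot.move_straight([*jig(-.015,.001),.021],.015,contact_N=6)); st("b")
a=radians(JY); R=np.array([[cos(a),sin(a)],[-sin(a),cos(a)]])
print("tcp jig",R@(robot.sense()["tcp_pos"][:2]-J0))
t=snap("top","t5.png"); import pickle; pickle.dump(t,open("t5.pkl","wb"))
s=robot.grab_frame("scene")["image"][100:220,310:470,::-1]
cv2.imwrite("pics/t5c.png",np.vstack([cv2.resize(t["image"][140:215,170:330,::-1],None,fx=3.75,fy=3.75,interpolation=cv2.INTER_CUBIC),cv2.resize(s,(600,450))[:310]]))
E
```

```text
False
a 25.27 [0.4973 0.1169 0.021 ] [-170.     0.   -10.2] F [-0.5 -2.   0. ] op -0.0 j7 -0.61
True
b 27.01 [0.5009 0.1376 0.0206] [-1.701e+02  1.000e-01 -1.020e+01] F [ 0.6  0.2 -0.1] op 0.002 j7 -0.65
tcp jig [-0.04913141  0.0011679 ]
```

View pics/t5c.png

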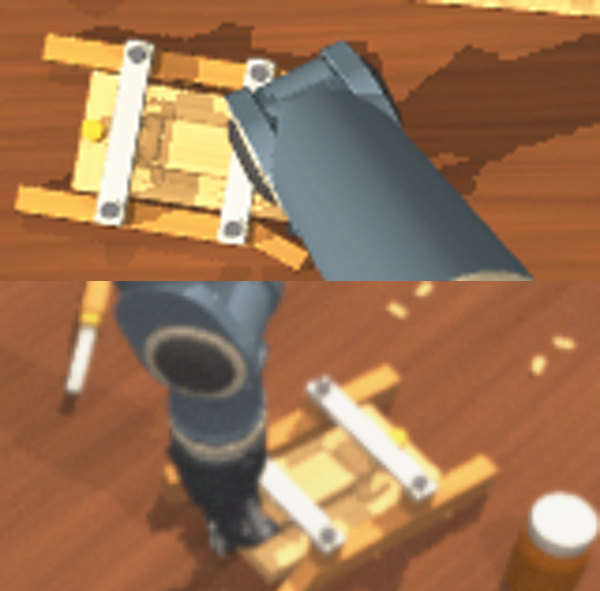

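The nose is at the stop, with the TCP at jig x -0.049, matching the predicted -0.048. I'll confirm with a second gentle touch, retreat and inspect.

```bash
python3 - <<'E'
from h import *
a=radians(JY); R=np.array([[cos(a),sin(a)],[-sin(a),cos(a)]])
print(robot.move_straight([*jig(-.03,.001),.021],.012,contact_N=7)); st("c")
print("tcp jig",R@(robot.sense()["tcp_pos"][:2]-J0))
q=robot.sense()["tcp_pos"]
robot.move_straight([*jig(-.13,.001),.021],.08); O=[-pi+radians(10),0,radians(-10.2)]
robot.move_straight([*jig(-.13,.001),.15],.15)
robot.goto([.46,-.1,.28],D(-10.2)); st("away")
t=snap("top","t6.png"); import pickle; pickle.dump(t,open("t6.pkl","wb"))
cv2.imwrite("pics/t6c.png",cv2.resize(t["image"][145:210,170:270,::-1],None,fx=7,fy=7,interpolation=cv2.INTER_CUBIC))
E
```

```text
True
c 27.71 [0.5002 0.1376 0.0196] [-170.4    0.3  -10.3] F [ 0.4  0.2 -0.1] op 0.001 j7 -0.65
tcp jig [-0.04915624  0.00184782]
away 30.71 [ 0.4595 -0.0989  0.2787] [-1.799e+02  1.000e-01 -1.010e+01] F [-0.4  0.8 -0.4] op -0.0 j7 -0.14
```

View pics/t6c.png

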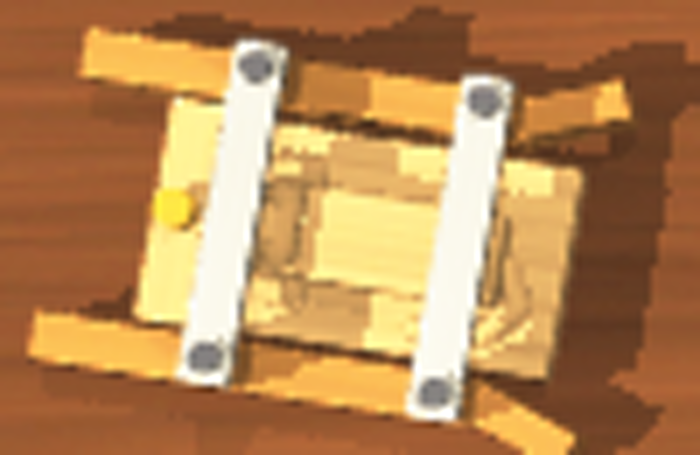

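```bash
python3 - <<'E'
from h import *
import pickle
f=pickle.load(open("t6.pkl","rb"))
a=radians(JY); R=np.array([[cos(a),sin(a)],[-sin(a),cos(a)]])
for p,z in [((583,168),.018),((547,380),.018),((172,98),.026),((136,317),.026),((485,100),.064),((434,392),.064)]:
    print(p,(R@(px(f,p[0]/7+170,p[1]/7+145,z)-J0)).round(4))
g=pickle.load(open("t4.pkl","rb"))
A,B=[cv2.cvtColor(np.ascontiguousarray(x["image"][150:200,190:205]),cv2.COLOR_RGB2GRAY).astype(np.float32) for x in(g,f)]
print("stop image shift px",cv2.phaseCorrelate(A,B), np.abs(A-B).max())
E
```

```text
(583, 168) [-0.0379 -0.0465]
(547, 380) [-0.0381  0.05  ]
(172, 98) [ 0.1471 -0.048 ]
(136, 317) [0.1453 0.0511]
(485, 100) [-0.0002 -0.0633]
(434, 392) [-0.0001  0.0644]
stop image shift px ((0.4763485073967795, -0.006933399274025476), 0.98677148326238) 51.0
```

```bash
python3 - <<'E'
from h import *
import pickle
g=pickle.load(open("t4.pkl","rb"));f=pickle.load(open("t6.pkl","rb"))
d=np.abs(g["image"].astype(int)-f["image"]).max(-1)[155:200,184:208]
print(d.max(0))
E
```

```text
[  6   6   6   6   6   6   6   5   6   6   6   6   6   6   6   6   5   6
   5   4  64 167 168 179]
```

The stop's visible pixels differ only by noise before and after the push, so it has not moved. The rear face is at jig x -0.038, which puts the nose at 0.122. The stop's near face is also at about 0.122. Handing in.

```bash
python3 -c "
from plant import robot
robot.close_job()"
```

```text
the job is handed in; nothing more can be done
```

The job is done in the order asked and was handed in at about 31 s on the robot's clock, against the 72 s limit.

- **Gouge:** I gripped it near its balance point and laid it on the cork mat. A later picture shows all of it on the mat.
- **Carving:** I lifted it out of the tray and set it flat with its nose about 25 mm before the lead-ins, then let go. I then pushed it from behind with shut fingers until the nose met the stop. A second gentle touch stopped at the same place, within 0.1 mm along the lane. The pushes were set to stop at a force change of 6–10 N, against the 30 N that moves the stop.
- **Last checks:**
  - The rear face is at jig x −38 mm, so the nose is at about 122 mm. The stop's near face is estimated at 122–123 mm, so they agree within about 1–2 mm.
  - The carving lies under both bars, and the hand was clear of everything at hand-in.
  - I did no motion near the jar or the turned figure, but I took no separate final picture of them.
- **One check disagreed:** A first image comparison suggested the stop had shifted about 0.5 pixel towards the mouth. A column-by-column comparison found only noise over the stop, with the real change in the columns beyond it, where the carving had come in. I therefore read the stop as unmoved.

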